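# Fit the cylinder holder to the swan-neck guide rod and bayonet-lock it

## Robot

A 6-joint arm with a two-finger parallel gripper is mounted at the origin on the work surface. World frame = base frame: x ahead of the robot, y to its left, z up, the work surface at z = 0. Lengths are in m, angles in rad, forces in N, time in s.
With the tool pointing down it reaches from about 0.425 to 0.95 m from the base axis. Payload 3.5 kg.
Tool frame: the origin (TCP) lies midway between the tips of the shut fingers; the grasp point (between the pads) lies 19 mm behind it; z points along the fingers, y is the line along which they close (so a half turn about z gives the same grasp; the last joint's range is limited). The gripper opens to 85 mm and grips with 20 to 120 N. Pads are 22 mm wide; open, the fingers measure 114 mm over their backs; the gripper's body (76 mm by 85 mm) begins 54 mm behind the grasp point. The pads swing forward as they close: fully open they stand 13 mm farther back than shut.
Start: joints at [0.992, 0.286, 1.577, -0, 1.279, -0.15], TCP at [0.281, 0.614, 0.231] pointing down, gripper open.
Joint ranges: [-2.77, 2.77], [-0.9, 2.22], [0.21, 2.48], [-1.53, 4.67], [0.24, 2.81], [-2.84, 2.84]. Speed limits (rad/s): [2.79, 2.79, 3.14, 3.14, 3.14, 3.14].

## Interface

Orientations are given as a unit quaternion [x, y, z, w].
In Python, from plant import get_state, read_camera, ctrl gives the robot as it stands.
- The arm moves only by the shell command python3 -m crank 'ROWS' [FORCE]. ROWS is JSON, a list of rows, each a list of 3 entries, a list of its own where there are three numbers: the shift along the tool's x, y, z in mm, then the turn about the tool's z in degrees, then the closure in counts, from 0 (fully open) to 255 (shut). In form: [[[tx, ty, tz], yaw, claw], ...]. A call has 1 to 10 rows; each row is the pose to reach, as a shift and turn from the pose commanded when the call began, along the tool's axes at that moment; what a row does not reach only later rows make up. A row lasts 1/10 s, in which the tool goes at most 50 mm and 8.59 degrees, less where a joint would pass 70% of its speed; a pose out of reach is approached as far as the arm can. A call with a gripper value outside its range is refused whole. The fingers move at their own pace and stop on an object; FORCE is the grip in N (left out, the last holds). Time passes only in rows, so rows that repeat a pose let the fingers close. It gives the time, the measured TCP pose, the force, the opening and the grip force at its end, in the units of the state.
- get_state(): the state, without advancing time (a new reading comes with each control period).
- read_camera(name): name is "side" or "top"; returns a dict with "frame" (384x512x3 uint8, blue, green, red), "range_z" (384x512 float32, m along the optical axis (not along the pixel's ray), 0 where there is no reading), "vfov" (degrees; the focal length in pixels is half the picture's height over the tangent of half this angle, whatever the lens; pixels are square), "cx", "cy" (the principal point, pixels), "origin" and "orientation" of the camera in the world. Camera axes: x right, y down, z forward; pixel columns grow to the right and rows downward; lengths in m; the calibration is good to about 2 mm. A picture is of the moment at which its call begins.
- ctrl.sign_off(): hands the job in; it is judged then, once.
The state is a dict: "time": time; "qpos": joint angles; "dq": joint speeds; "joint_efforts": joint torques, N m; "eef_pos": TCP position; "tcp_rot": TCP orientation; "contact_force": force on the tool from outside, world axes, zero at the start; "wrist_torque": the same for the moment, N m; "opening": opening from 0.0 (shut) to 1.0 (fully open); "finger_force": force on a finger pad.
Only numpy, scipy, OpenCV 4.12 (cv2) and the standard library are available. Lean on these libraries where they do the work, as an engineer would, in place of code of your own. Each camera call takes 0.05 s, during which the arm holds its last target. There are 200 camera calls.

## Task

Put the loose cylinder holder back on its stand: thread its bored hub over the leaning tip of the bent guide rod, grip block on the side nearer the robot, and slide it down round the bend, under control and without forcing or dropping it. At the bottom feel for the socket's slots so that both lugs drop through and the hub sits fully down on the plate, then turn the holder about a quarter turn clockwise (seen from above) until its arm meets the stop pin, and let go. Leave the other things on the bench where they are.

Things in the scene. Friction and masses are not known exactly. Their poses are not given: they have to be found in the camera images.
- stand: Fixed steel stand: plate 14 mm thick, 180 mm (x -70 to 110) by 150 mm, bent guide rod, bayonet socket round the rod's foot, stop pin. Origin: underside of the plate, on the axis of the rod's vertical foot; z up; the rod leans to -x, roughly to the robot's right; y points roughly to the robot. Sites on it have the same axes. Its socket's slot direction is not reported: see socket_top.
- rod_tip (a point): Centre of the rod's rounded upper end, at x -52, z 202 mm of the stand. Rod: 16 mm in diameter, centre line in the stand's plane y = 0: vertical up to z = 80 mm, then a bend of radius 160 mm (centre x -160, z 80) through 38 degrees to -x, then 30 mm straight along the lean to this point; the round end reaches 8 mm farther.
- bend (a point): Point on the rod's centre line in the bend, where the rod leans 26 degrees from vertical.
- socket_top (a point): Centre of the top of the round steel bayonet socket on the plate, 34 mm above the bench. Socket: 92 mm across, 20 mm high; wall 6 mm; two inward lips 8 mm thick (12 mm free below them) round a 44 mm hole; between them two opposite slots, 23 mm wide at the hole, wider outwards. They lie 80 degrees from the stand's x towards its y, give or take 14, not reported: find by feel or eye.
- seat (a point): Where the centre of the hub lies when fully down: on the axis, 34 mm above the bench (hub's foot on the plate at 14 mm). With the lugs lying on the lips instead, the holder is 20 mm higher. The grip block must point along the slots for the lugs to drop through; they have about 7 degrees of play either way.
- lock_mark (a point): Where holder_grip lies when the holder is locked: x 85, y 0, z 74 mm of the stand, the grip block pointing along the stand's +x. There, turning clockwise, the arm meets the stop pin: 10 mm in diameter, at x 54.5, y -13 mm, top at z 56 mm.
- holder_bore (a point): Centre of the hub (20 mm above its foot) of the loose holder, which stands on the bench. z along the bore, x towards the grip block. Hub 36 mm across, 40 mm high, bore 21 mm. At the foot two lugs, 18 wide, 8 high, along +x and -x to 34 mm from the axis. Arm along +x, 16 wide, 29 to 40 mm above the foot. Along -x at that height an open fork, 46 wide, to 77 mm. About 0.28 kg.
- holder_grip (a point): Centre of grip of the holder's upright grey block, 85 mm from the bore axis along the holder's x, 60 mm above the hub's foot; axes as holder_bore. Block 26 mm thick (y: grip it across this), 30 mm long (x), from 29 to 85 mm above the foot. Gripped here with the tool along the holder's -z, the gripper stays beside the rod.
- tin: Loose steel sample tin, 72 mm across, 60 mm high; origin under its centre. Leave it alone.
- jar: Loose amber glass jar with a lid, 64 mm across, 100 mm high; origin under its centre. Leave it alone.
- beaker: Loose glass beaker, 72 mm across, 90 mm high; origin under its centre. Leave it alone.
- weight: Loose brass weight with a knob, 52 mm across, 68 mm high; origin under its centre. Leave it alone.
- wrench: Loose wrench lying flat, 170 mm long; origin under its middle, x along it. Leave it alone.
- spatula: Loose spatula lying flat, 200 mm long; origin under its middle, x along it. Leave it alone.
- bowl: Loose steel bowl, 200 mm across, 75 mm high; origin under its centre. Leave it alone.
- holder: The same holder; origin at the centre of its hub's foot, axes as holder_bore.
There are look-alikes about, which are no part of the job. Leave any orange look-alike of the stand alone. Of the things that look like the holder, the smaller one is meant.

How it is judged:
On the way, in this order (a step that is already met when the one before it is completed fails the run):
1. the hub is threaded on the rod and passes the bend, tilted with it (distance between holder_bore and bend below 0.015 m and angle between holder_bore's own z axis and vertical above 0.25 rad), for 0.05 s.
2. the lugs have dropped through the slots: the hub sits down on the plate, not yet turned to the stop (z of holder_bore in the frame of stand below 0.038 m and horizontal distance between holder_bore and seat below 0.006 m and horizontal distance between holder_grip and lock_mark above 0.03 m), for 0.05 s.
At the end, for the whole second after the job is handed in: The hub is on the rod's foot (centre within 6 mm of the axis), fully down on the plate (within 4 mm) and upright (within 0.08 rad), under the socket's lips, turned so that the arm meets the stop pin (grip block within 12 mm of its locked place), released and at rest (z of holder_bore in the frame of stand below 0.038 m and horizontal distance between holder_bore and seat below 0.006 m and angle between holder_bore's own z axis and vertical below 0.08 rad and horizontal distance between holder_grip and lock_mark below 0.012 m and linear speed of holder below 0.02 m/s); the robot touches nothing.
It fails at once if the holder is dropped or let run down the rod (faster than 0.45 m/s on it) (horizontal distance between holder_bore and bend below 0.045 m and z of holder_bore in the frame of stand below 0.19 m and linear speed of holder above 0.45 m/s).
It fails at once if the holder is forced against the stand (over 120 N) (contact force between holder and stand above 120 N).
It fails at once if another thing on the bench is pushed more than 30 mm (distance of any of tin, jar, beaker, weight, wrench, spatula, bowl from where it was at the start of the episode above 0.03 m).
It also fails if it takes over 66 s, if anything falls off the work surface, if the arm or the gripper's body presses on something with over 40 N, if the wrist force passes 120 N, or if a joint passes its speed limit or range.

## Working session

There is one attempt and no reset: what is moved stays moved. The work goes in short steps, Python scripts to look and compute and a shell command to move; the robot and the scene stay as the last step left them, time stands still between calls to the robot, and variables do not carry over. Pictures are saved under pics/ and viewed, at most 10 in all, crops included, and the job is handed in when it is done.

```bash
ls; mkdir -p pics
cat > h.py <<'E'
import numpy as np,cv2
from scipy.spatial.transform import Rotation as R
from plant import get_state, read_camera, ctrl
def cam(n):
    d=read_camera(n); np.savez(f'{n}.npz',**d); return d
def load(n): return dict(np.load(f'{n}.npz',allow_pickle=True))
def cloud(d):
    z=d['range_z'];h,w=z.shape;f=h/2/np.tan(np.radians(float(d['vfov']))/2)
    v,u=np.mgrid[:h,:w]
    p=np.stack([(u-d['cx'])/f*z,(v-d['cy'])/f*z,z],-1)
    P=p@R.from_quat(d['orientation']).as_matrix().T+d['origin']
    P[z==0]=np.nan
    return P
def proj(d,X):
    f=d['frame'].shape[0]/2/np.tan(np.radians(float(d['vfov']))/2)
    q=(np.atleast_2d(X)-d['origin'])@R.from_quat(d['orientation']).as_matrix()
    return q[:,:2]/q[:,2:]*f+[float(d['cx']),float(d['cy'])]
E
python3 - <<'E'
from h import *
for n in('top','side'):
    d=cam(n);cv2.imwrite(f'pics/{n}0.png',cv2.resize(d['frame'],(800,600),interpolation=cv2.INTER_CUBIC))
    print(n,d['vfov'],d['cx'],d['cy'],d['origin'],d['orientation'])
print(get_state())
E
```

```text
pics
top 48.35224174486915 255.49115707142525 190.286164524493 [0.42666484 0.13124808 1.36622966] [ 0.70692078 -0.70647421  0.01991435 -0.02757939]
side 49.39423783117563 249.9492271766339 190.8299376864697 [ 0.25616328 -0.81243688  1.25127405] [ 0.92491463 -0.13358961  0.04769115 -0.35272128]
{'time': 0.1, 'qpos': array([ 9.92033550e-01,  2.87124937e-01,  1.57806548e+00,  6.02733501e-06,
        1.27858583e+00, -1.50011790e-01]), 'dq': array([ 0.00064036, -0.00178259, -0.00165221, -0.00077782,  0.00379094,
        0.00141406]), 'joint_efforts': array([ 5.58216307e-04, -4.07297087e+01, -2.93698847e+01, -1.35006062e-04,
        3.45230292e-03, -2.81318273e-05]), 'eef_pos': array([0.28026566, 0.6134004 , 0.2300347 ]), 'tcp_rot': array([ 2.12737983e-01,  9.77108673e-01, -1.01908187e-03, -3.91785945e-04]), 'contact_force': array([ 1.15629513, -0.64117527,  0.51392703]), 'wrist_torque': array([0.05801107, 0.0149043 , 0.00896007]), 'finger_force': 0.0, 'opening': 1.0006770859198837}
```

View pics/top0.png

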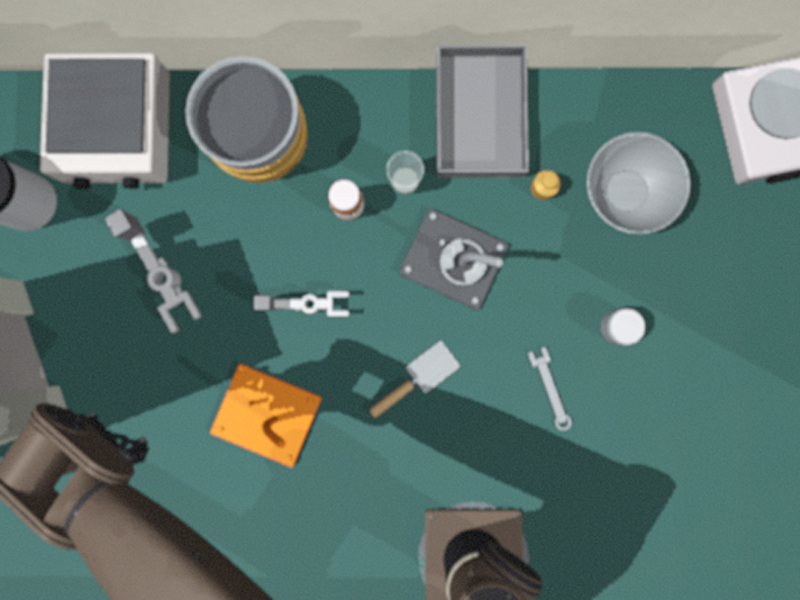

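View pics/side0.png

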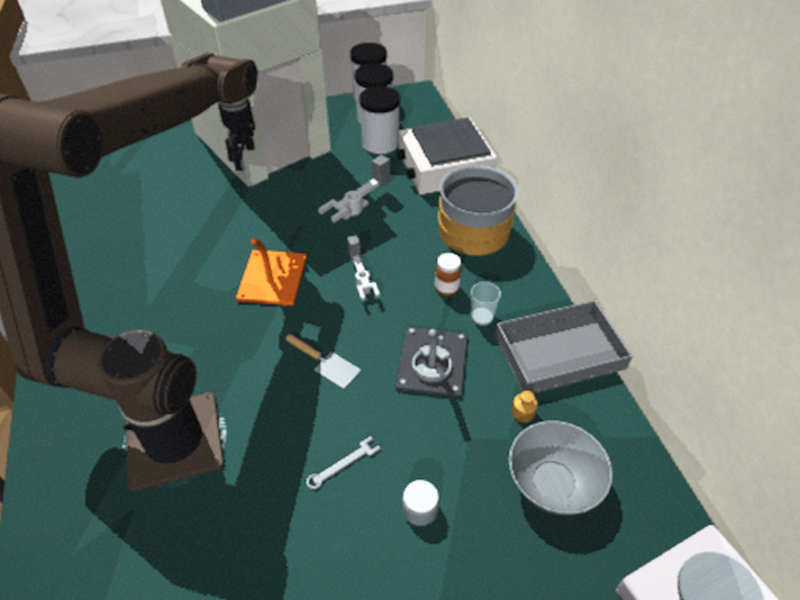

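Top view: the small holder has its grip block at (262,302) and hub at (310,303). The grey stand is centred at about (458,258), with its rod tip near (497,262), and the larger look-alike is at (160,278). Next I'll enlarge the holder and stand and measure them.

Run:
```python
from h import *
d=load('top');P=cloud(d);f=d['frame']
a=f[170:220,155:235];b=f[125:205,250:330]
A=cv2.resize(a,None,fx=5,fy=5,interpolation=cv2.INTER_CUBIC);B=cv2.resize(b,None,fx=5,fy=5,interpolation=cv2.INTER_CUBIC)
c=np.zeros((400,800,3),np.uint8);c[:250,:400]=A;c[:,400:]=B
cv2.imwrite('pics/crop0.png',c)
# holder points
H=P[175:215,155:230].reshape(-1,3);H=H[~np.isnan(H).any(1)]
print('bench z',np.nanmedian(P[215:225,170:230,2]))
for lo,hi in((.02,.034),(.034,.046),(.046,.095)):
    q=H[(H[:,2]>lo)&(H[:,2]<hi)];print(lo,len(q),q.mean(0) if len(q) else'',q.min(0),q.max(0))
q=H[(H[:,2]>.03)&(H[:,2]<.046)];g=H[H[:,2]>.07]
cv=np.cov(H[H[:,2]>.03][:,:2].T);w,v=np.linalg.eigh(cv);print('axis',v[:,-1],np.degrees(np.arctan2(v[1,-1],v[0,-1])))
S=P[120:210,250:335].reshape(-1,3);S=S[~np.isnan(S).any(1)]
pl=S[(S[:,2]>.009)&(S[:,2]<.019)];r=cv2.minAreaRect((pl[:,:2]*1000).astype(np.float32));print('plate',r,len(pl))
so=S[(S[:,2]>.029)&(S[:,2]<.04)];(print('socket',so[:,:2].min(0),so[:,:2].max(0),cv2.minEnclosingCircle((so[:,:2]*1000).astype(np.float32)),len(so)))
ro=S[S[:,2]>.06];ro=ro[np.argsort(ro[:,2])];print(ro[::max(1,len(ro)//25)].round(4), ro[-5:])
```

```text
bench z -0.00026110205901863637
0.02 24 [0.49993633 0.31548242 0.02907059] [0.48279129 0.25362021 0.02174433] [0.52658578 0.39479064 0.03372718]
0.034 280 [0.50421643 0.31846232 0.03988851] [0.48228577 0.2494589  0.03426801] [0.52644047 0.39659605 0.04587914]
0.046 108 [0.50234955 0.40607223 0.07926069] [0.49043171 0.3329334  0.04610799] [0.5162631  0.4246323  0.09132747]
axis [-0.01293513  0.99991634] 90.74114902710981
plate ((606.0143432617188, 42.24098205566406), (234.10641479492188, 267.4661560058594), 87.72599029541016) 1943
socket [ 0.54503439 -0.0249701 ] [0.73458573 0.14431426] ((641.59716796875, 67.65686798095703), 118.08505249023438) 280
[[ 7.293e-01  1.379e-01  6.070e-02]
 [ 5.818e-01  2.210e-02  7.080e-02]
 [ 5.867e-01  2.600e-02  8.110e-02]
 [ 7.256e-01  1.347e-01  8.990e-02]
 [ 5.953e-01  1.920e-02  1.073e-01]
 [ 5.793e-01  1.420e-02  1.162e-01]
 [ 5.812e-01  1.790e-02  1.252e-01]
 [ 5.768e-01  1.030e-02  1.366e-01]
 [ 5.820e-01  1.370e-02  1.417e-01]
 [ 5.785e-01  1.130e-02  1.469e-01]
 [ 5.891e-01  6.000e-04  1.540e-01]
 [ 5.743e-01  3.900e-03  1.577e-01]
 [ 5.821e-01  4.500e-03  1.636e-01]
 [ 5.842e-01 -3.400e-03  1.690e-01]
 [ 5.811e-01 -3.000e-04  1.715e-01]
 [ 5.692e-01 -8.100e-03  1.765e-01]
 [ 5.743e-01 -2.100e-03  1.801e-01]
 [ 5.794e-01 -1.270e-02  1.846e-01]
 [ 5.789e-01 -1.510e-02  1.882e-01]
 [ 5.759e-01 -9.300e-03  1.902e-01]
 [ 5.697e-01 -1.690e-02  1.948e-01]
 [ 5.612e-01 -2.480e-02  1.969e-01]
 [ 5.636e-01 -2.170e-02  2.000e-01]
 [ 5.714e-01 -2.130e-02  2.033e-01]
 [ 5.684e-01 -2.100e-02  2.053e-01]
 [ 5.599e-01 -2.610e-02  2.078e-01]
 [ 5.707e-01 -2.330e-02  2.092e-01]
 [ 5.650e-01 -3.110e-02  2.111e-01]] [[ 0.56782727 -0.02579866  0.21037572]
 [ 0.56233426 -0.02842128  0.2106557 ]
 [ 0.56501441 -0.03109889  0.21105291]
 [ 0.57025131 -0.03089936  0.21282608]
 [ 0.56479876 -0.02543618  0.21286709]]
```

View pics/crop0.png

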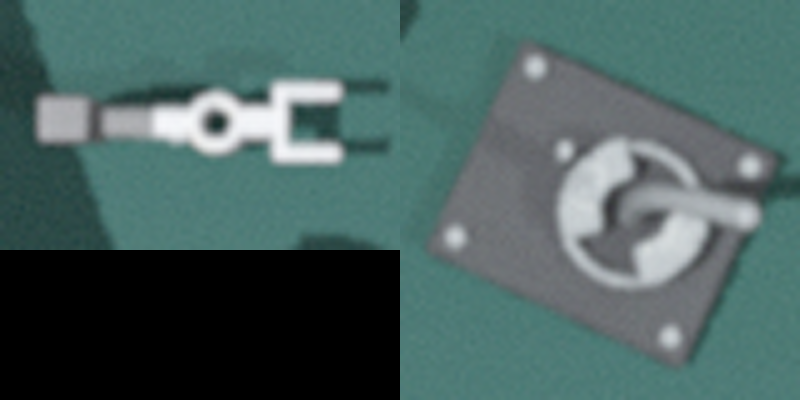

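The crop shows the bolts at (535,68), (750,166), (670,337) and (455,237), and the stop pin at (566,150). The slots are near (655,160) and (610,245), the rod tip near (745,215), and the hub centre at (216,121) with the block at (63,119).

```bash
cat >> h.py <<'E'
def ray(d,px,z):
    f=d['frame'].shape[0]/2/np.tan(np.radians(float(d['vfov']))/2)
    r=R.from_quat(d['orientation']).as_matrix()@np.array([(px[0]-d['cx'])/f,(px[1]-d['cy'])/f,1.])
    o=d['origin'];return o+r*(z-o[2])/r[2]
E
python3 - <<'E'
from h import *
d=load('top');P=cloud(d)
B=lambda c,r:(250+(c-400+.5)/5-.5,125+(r+.5)/5-.5); A=lambda c,r:(155+(c+.5)/5-.5,170+(r+.5)/5-.5)
b=np.array([ray(d,B(*p),.016)[:2] for p in((535,68),(750,166),(670,337),(455,237))]);c=b.mean(0)
print(b,np.linalg.norm(b-np.roll(b,1,0),axis=1))
# x axis: from right side (tip, -x) to left
ex=(b[0]-b[1]+b[3]-b[2]);ex/=np.linalg.norm(ex);ey=np.array([-ex[1],ex[0]]);
# bolt directions consistency
e2=(b[3]-b[0]+b[2]-b[1]);e2/=np.linalg.norm(e2);print('ex',ex,'ey',ey,e2,ex@e2)
o=c-.02*ex;print('origin est',o,'yaw',np.degrees(np.arctan2(ex[1],ex[0])))
def loc(p):return np.array([(p[:2]-o)@ex,(p[:2]-o)@ey])*1000
print('pin',loc(ray(d,B(566,150),.056)),'tip',loc(ray(d,B(745,215),.207)))
print('slots',loc(ray(d,B(655,160),.026)),loc(ray(d,B(610,245),.026)))
s=ray(d,B(632,212),.034);print('socket c',s,loc(s))
# plate mask clean
V=P[120:210,250:335].reshape(-1,3);V=V[~np.isnan(V).any(1)]
l=np.array([loc(p) for p in V]);k=(abs(l[:,0]-20)<110)&(abs(l[:,1])<95)&(V[:,2]>.010)&(V[:,2]<.018)
print('plate cloud',cv2.minAreaRect((V[k][:,:2]*1000).astype(np.float32)),np.percentile(l[k],[.5,99.5],axis=0))
for n,p,z in(('hub',(216,121),.040),('block',(63,119),.085)):print(n,ray(d,A(*p),z))
# rectified socket sector image angles: brightness on radius 29mm at z=34
g=d['frame'].mean(2).astype(np.float32)
for rr in(26,31):
  row=[]
  for a in range(0,360,10):
    X=o+rr/1000*(np.cos(np.radians(a))*ex+np.sin(np.radians(a))*ey);p=proj(d,[X[0],X[1],.034])[0]
    row.append(int(cv2.getRectSubPix(g,(1,1),(float(p[0]),float(p[1])))[0,0]))
  print(rr,row)
# side check for the stand + holder
d2=load('side');Q=cloud(d2)
for n,X in(('org',[*o,.014]),):print(n,proj(d2,X)*[800/512,600/384])
q=Q.reshape(-1,3);q=q[~np.isnan(q).any(1)]
l=np.stack([(q[:,:2]-o)@ex,(q[:,:2]-o)@ey],1)*1000
k=(abs(l[:,0]-20)<110)&(abs(l[:,1])<95)&(q[:,2]>.010)&(q[:,2]<.018);print('side plate',np.percentile(l[k],[.5,99.5],axis=0))
k=(abs(l[:,0]+52)<25)&(abs(l[:,1])<25)&(q[:,2]>.18);print('side tip',l[k].mean(0),l[k].min(0),l[k].max(0),q[k][:,2].max())
k=(abs(q[:,0]-.504)<.04)&(q[:,1]>.23)&(q[:,1]<.45)
for lo,hi in((.034,.046),(.075,.095)):
  m=k&(q[:,2]>lo)&(q[:,2]<hi);print('side holder',np.percentile(q[m],[1,99],axis=0).round(4))
  h=P.reshape(-1,3);m=(abs(h[:,0]-.504)<.04)&(h[:,1]>.23)&(h[:,1]<.45)&(h[:,2]>lo)&(h[:,2]<hi);print('top holder',np.percentile(h[m],[1,99],axis=0).round(4))
E
```

```text
[[ 0.68399021  0.07879003]
 [ 0.62095147 -0.05754014]
 [ 0.51212132 -0.00608049]
 [ 0.57566588  0.12978518]] [0.11972747 0.15019919 0.12038313 0.1499913 ]
ex [0.42167758 0.90674584] ey [-0.90674584  0.42167758] [-0.90439392  0.42669853] 0.005544470831688519
origin est [0.58974867 0.01810373] yaw 65.05945429329489
pin [ 54.1563137  -13.91991611] tip [-51.45268647   1.60591123]
slots [  1.07144977 -36.56865853] [ 4.29793357 24.34850771]
socket c [0.58939013 0.01900014 0.034     ] [0.66162799 0.70309652]
plate cloud ((597.24169921875, 36.27635192871094), (179.58956909179688, 150.32847595214844), 64.86734771728516) [[-68.94369974 -73.05582631]
 [108.66922831  75.07737518]]
hub [0.50488926 0.32514815 0.04      ]
block [0.50340734 0.41076169 0.085     ]
26 [198, 197, 208, 203, 198, 168, 116, 102, 103, 103, 103, 125, 182, 207, 209, 209, 211, 212, 213, 207, 181, 164, 168, 164, 141, 117, 102, 97, 78, 93, 169, 200, 200, 201, 206, 202]
31 [201, 204, 212, 205, 200, 165, 109, 104, 104, 102, 101, 114, 177, 206, 205, 209, 212, 213, 212, 206, 188, 170, 172, 149, 116, 99, 103, 103, 79, 83, 168, 202, 201, 209, 208, 199]
org [[431.17755847 365.99035695]]
side plate [[-71.32949865 -72.12626631]
 [110.96631779  76.47233376]]
side tip [-52.7654889    1.61092797] [-60.38239614  -4.62292961] [-43.94400899   8.7346578 ] 0.21205146279748255
side holder [[0.4806 0.2483 0.0343]
 [0.5253 0.401  0.0458]]
top holder [[0.4823 0.2496 0.0344]
 [0.5264 0.3961 0.0455]]
side holder [[0.4902 0.3925 0.0756]
 [0.5153 0.4313 0.0905]]
top holder [[0.4924 0.3949 0.0753]
 [0.5142 0.4244 0.0913]]
```

```bash
cat >> h.py <<'E'
O=np.array([.5895,.0187]);YAW=65.0
ex=np.array([np.cos(np.radians(YAW)),np.sin(np.radians(YAW))]);ey=np.array([-ex[1],ex[0]])
def st(x,y,z): return [*(O+x/1000*ex+y/1000*ey),z/1000]   # stand mm -> world
def loc3(p): return np.array([(p[:2]-O)@ex,(p[:2]-O)@ey,p[2]])*1000
def go(X,ya):
    "TCP target in world, world angle of tool y -> shift mm, yaw deg"
    s=get_state();M=R.from_quat(s['tcp_rot']).as_matrix()
    cur=np.degrees(np.arctan2(M[1,1],M[0,1]))
    print('shift',(M.T@(np.array(X)-s['eef_pos'])*1000).round(1),'yaw',round(-((ya-cur+180)%360-180),1),'cur yaw',round(cur,1),'j6',s['qpos'][5].round(2))
E
python3 - <<'E'
from h import *
go([.5036,.4103,.16],-89)
E
```

```text
shift [-287.6  -91.7   70.1] yaw 154.4 cur yaw 65.4 j6 -0.15
```

```bash
python3 -m crank '[[[-288,-92,70],80,0],[[-288,-92,70],80,0],[[-288,-92,70],80,0],[[-288,-92,70],80,0],[[-288,-92,70],80,0],[[-288,-92,70],80,0],[[-288,-92,70],80,0],[[-288,-92,70],80,0],[[-288,-92,70],80,0],[[-288,-92,70],80,0]]' 80
python3 -m crank '[[[0,0,0],74,0],[[0,0,0],74,0],[[0,0,0],74,0],[[0,0,0],74,0],[[0,0,0],74,0],[[0,0,0],74,0],[[0,0,0],74,0],[[0,0,0],74,0],[[0,0,0],74,0],[[0,0,0],74,0]]'
python3 -c "
from h import *
go([.5036,.4103,.046],-89)"
```

```text
time: 1.1
eef_pos: [0.5042, 0.4099, 0.1605]
tcp_rot: [0.792, 0.61, -0.001, -0.0]
contact_force: [-0.3, 0.4, -0.2]
opening: 1.004
finger_force: 0.0
time: 2.1
eef_pos: [0.5039, 0.4103, 0.1606]
tcp_rot: [1.0, 0.013, -0.001, 0.0]
contact_force: [-0.4, 0.4, -0.2]
opening: 0.999
finger_force: 0.0
shift [-2.000e-01 -1.000e-01  1.146e+02] yaw 0.4 cur yaw -88.6 j6 2.07
```

```bash
python3 -m crank '[[[0,0,40],0,0],[[0,0,80],0,0],[[0,0,105],0,0],[[0,0,114],0,0],[[0,0,114],0,0],[[0,0,114],0,120],[[0,0,114],0,255],[[0,0,114],0,255],[[0,0,114],0,255],[[0,0,114],0,255]]' 80
python3 -m crank '[[[0,0,0],0,255],[[0,0,0],0,255],[[0,0,0],0,255],[[0,0,-10],0,255],[[0,0,-30],0,255],[[0,0,-60],0,255],[[0,0,-90],0,255],[[0,0,-120],0,255],[[0,0,-140],0,255],[[0,0,-140],0,255]]'
python3 - <<'E'
from h import *
d=cam('top');c=d['frame'][160:225,150:240]
d2=cam('side');g=proj(d2,get_state()['eef_pos'])[0].astype(int);e=d2['frame'][g[1]-50:g[1]+50,g[0]-60:g[0]+60]
cv2.imwrite('pics/grip.png',np.vstack([cv2.resize(e,(600,500),interpolation=cv2.INTER_CUBIC)]))
E
```

```text
time: 3.1
eef_pos: [0.5049, 0.4111, 0.049]
tcp_rot: [1.0, 0.013, 0.001, -0.001]
contact_force: [-0.8, 0.3, 5.3]
opening: 0.343
finger_force: 79.0
time: 4.1
eef_pos: [0.5058, 0.4114, 0.1911]
tcp_rot: [1.0, 0.012, 0.003, -0.002]
contact_force: [0.6, 0.4, -2.9]
opening: 0.342
finger_force: 79.2
```

View pics/grip.png

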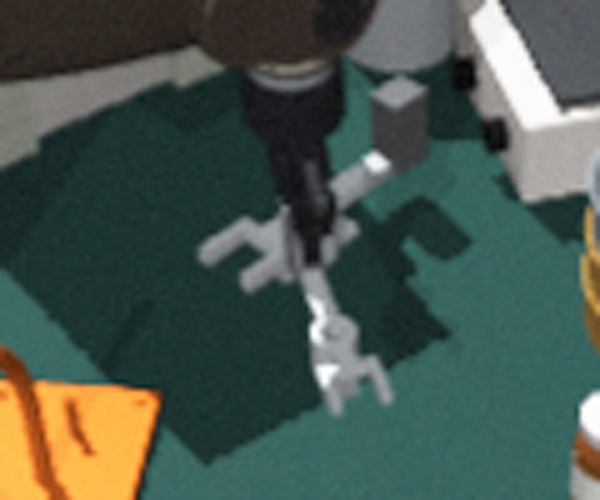

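The side picture shows the holder held by its block at (310,230), with the hub at (335,325) and the fork at (350,380) hanging clear. I'll check that it's level.

```bash
cat >> h.py <<'E'
def holder_pts(box,zr,names=('top','side'),new=True):
    out=[]
    for n in names:
        d=cam(n) if new else load(n);P=cloud(d).reshape(-1,3);P=P[~np.isnan(P).any(1)]
        k=(P[:,0]>box[0])&(P[:,0]<box[1])&(P[:,1]>box[2])&(P[:,1]<box[3])&(P[:,2]>zr[0])&(P[:,2]<zr[1]);out.append(P[k])
    return np.vstack(out)
E
python3 - <<'E'
from h import *
p=holder_pts((.46,.55,.22,.385),(.13,.2),new=False)
for a in np.arange(.22,.385,.015):
    q=p[(p[:,1]>=a)&(p[:,1]<a+.015)]
    if len(q)>3:print(a.round(3),len(q),np.percentile(q[:,2],[50,90]).round(4),q[:,0].min().round(3),q[:,0].max().round(3))
print(st(60,0,0))
go(st(30,0,212-19),-26)
go(st(-10,0,212-19),-26)
E
```

```text
0.235 7 [0.1785 0.1805] 0.485 0.527
0.25 56 [0.181  0.1844] 0.482 0.527
0.265 54 [0.1805 0.1839] 0.481 0.527
0.28 102 [0.1804 0.1833] 0.482 0.527
0.295 69 [0.1799 0.1841] 0.493 0.513
0.31 85 [0.1798 0.1836] 0.486 0.521
0.325 75 [0.1789 0.1835] 0.488 0.521
0.34 56 [0.1805 0.1846] 0.493 0.513
0.355 32 [0.1811 0.184 ] 0.495 0.513
0.37 13 [0.1811 0.1837] 0.497 0.511
[np.float64(0.614857095704442), np.float64(0.07307846722219899), 0.0]
shift [ 89.4 366.6  -6.7] yaw -62.6 cur yaw -88.6 j6 2.07
shift [ 71.5 402.5  -6.7] yaw -62.6 cur yaw -88.6 j6 2.07
```

```bash
python3 -m crank '[[[10,40,-2],-8,255],[[20,80,-2],-16,255],[[30,125,-2],-24,255],[[42,170,-2],-32,255],[[53,215,-2],-40,255],[[64,260,-2],-48,255],[[75,305,-2],-56,255],[[85,345,-2],-64,255],[[89,365,-2],-64,255],[[89,365,-2],-64,255]]'
python3 - <<'E'
from h import *
go(st(30,0,192),-25);s=get_state();print(loc3(s['eef_pos']),s['finger_force'])
E
```

```text
time: 5.2
eef_pos: [0.6011, 0.0448, 0.1859]
tcp_rot: [0.843, 0.539, -0.003, -0.002]
contact_force: [0.4, 0.0, -3.2]
opening: 0.34
finger_force: 79.8
shift [ 1.5  0.5 -6.1] yaw 0.2 cur yaw -24.8 j6 0.34
[ 28.5094926    0.5270791  185.94504422] 79.82848405838013
```

```bash
python3 -m crank '[[[-15,0,-4],0,255],[[-25,0,-4],0,255],[[-30,0,-4],0,255],[[-34,0,-4],0,255],[[-38,0,-4],0,255],[[-42,0,-4],0,255]]' 60
python3 - <<'E'
from h import *
s=get_state();print(loc3(s['eef_pos']),s['contact_force'],s['wrist_torque'])
E
```

```text
time: 5.8
eef_pos: [0.5853, 0.011, 0.1936]
tcp_rot: [0.841, 0.54, 0.002, -0.001]
contact_force: [3.6, 9.2, -2.8]
opening: 0.345
finger_force: 79.9
[ -8.73652222   0.54947067 193.57818632] [ 3.59989992  9.23517197 -2.84121568] [ 1.65179461 -0.43450177  0.00208779]
```

```bash
python3 -m crank '[[[-4,0,0],0,255],[[-8,0,0],0,255],[[-12,0,0],0,255],[[-16,0,0],0,255],[[-19,0,0],0,255],[[-22,0,0],0,255],[[-22,0,0],0,255]]' 60
python3 - <<'E'
from h import *
s=get_state();print(loc3(s['eef_pos']),s['contact_force'],s['wrist_torque'])
d=cam('side');g=proj(d,st(-30,-40,190))[0].astype(int);e=d['frame'][g[1]-60:g[1]+60,g[0]-75:g[0]+75]
cv2.imwrite('pics/tilt.png',cv2.resize(e,(750,600),interpolation=cv2.INTER_CUBIC));cam('top')
for n in('top','side'):
  P=cloud(load(n)).reshape(-1,3);P=P[~np.isnan(P).any(1)];l=np.stack([(P[:,:2]-O)@ex*1000,(P[:,:2]-O)@ey*1000,P[:,2]*1000],1)
  k=(l[:,1]<-105)&(l[:,1]>-170)&(abs(l[:,0]+5)<70)&(l[:,2]>110);q=l[k];print(n,len(q));
  for a in np.arange(-60,60,8):
    m=q[(q[:,0]>=a)&(q[:,0]<a+8)]
    if len(m)>2:print(a,len(m),np.median(m[:,2]).round(1),m[:,2].max().round(1))
E
```

```text
time: 6.5
eef_pos: [0.5787, -0.0038, 0.1952]
tcp_rot: [0.842, 0.54, 0.008, -0.004]
contact_force: [5.7, 17.1, -0.7]
opening: 0.344
finger_force: 77.8
[-24.99700238   0.3093509  195.23857015] [ 5.67198027 17.09369759 -0.67096578] [ 3.37759182 -1.03069061  0.09529629]
top 196
-36 30 181.1 186.6
-28 34 180.4 188.5
-20 20 186.6 188.9
-12 20 188.4 191.8
-4 31 187.4 196.2
4 52 192.9 197.2
12 9 185.6 192.5
side 143
-36 29 181.5 187.1
-28 20 183.1 191.9
-20 15 185.4 191.9
-12 25 187.5 193.9
-4 15 190.8 197.7
4 35 192.9 199.2
12 4 192.1 194.9
```

View pics/tilt.png

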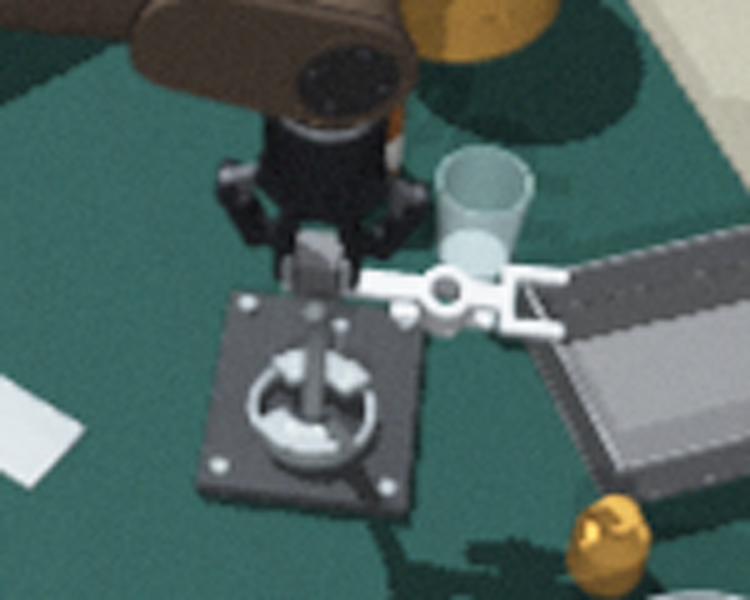

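The picture shows the block pressed to the rod at (320,270), with the fork at (540,300) already tilted about 17° in the right sense. I'll keep pushing.

```bash
cat >> h.py <<'E'
def locs(n):
    P=cloud(cam(n)).reshape(-1,3);P=P[~np.isnan(P).any(1)];return np.array([(P[:,:2]-O)@ex*1000,(P[:,:2]-O)@ey*1000,P[:,2]*1000]).T
def stat():
    s=get_state();print('loc',loc3(s['eef_pos']).round(1),'F stand',np.array([s['contact_force'][:2]@ex,s['contact_force'][:2]@ey,s['contact_force'][2]]).round(1),'T',s['wrist_torque'].round(2),'ff',round(float(s['finger_force']),1),'t',s['time'])
def topface(xr,yr,zr):
    "robust plane z=a x+c on upper surface points in stand mm box"
    for n in('top','side'):
        l=locs(n);k=(l[:,0]>xr[0])&(l[:,0]<xr[1])&(l[:,1]>yr[0])&(l[:,1]<yr[1])&(l[:,2]>zr[0])&(l[:,2]<zr[1]);q=l[k]
        A=np.c_[q[:,0],q[:,1],np.ones(len(q))];m=np.ones(len(q),bool)
        for _ in range(6):
            c=np.linalg.lstsq(A[m],q[m,2],rcond=None)[0];r=q[:,2]-A@c;m=(r>-3)&(r<4)
        print(n,m.sum(),'/',len(q),'slope deg x,y',np.degrees(np.arctan(c[:2])).round(1),'c',c[2].round(1),'centre',q[m].mean(0).round(1),'min',q[m].min(0).round(1),'max',q[m].max(0).round(1))
E
python3 -m crank '[[[-3,0,0],0,255],[[-6,0,0],0,255],[[-9,0,0],0,255],[[-12,0,0],0,255],[[-15,0,0],0,255],[[-15,0,0],0,255]]' 60
python3 - <<'E'
from h import *
stat();topface((-70,60),(-170,-60),(110,230))
E
```

```text
time: 7.2
eef_pos: [0.5724, -0.0175, 0.1955]
tcp_rot: [0.842, 0.54, 0.008, -0.004]
contact_force: [6.8, 16.7, 0.1]
opening: 0.341
finger_force: 75.3
loc [-40.1   0.2 195.5] F stand [18.   0.9  0.1] T [ 3.29 -0.91  0.13] ff 75.3 t 7.2
top 124 / 294 slope deg x,y [19.5  0.6] c 197.4 centre [ -15.7 -121.9  191.1] min [ -36.6 -160.5  180. ] max [  7.9 -90.  201.6]
side 129 / 236 slope deg x,y [25.3 -1. ] c 199.1 centre [ -15.3 -109.3  194.2] min [ -37.9 -156.8  183.3] max [  6.  -60.1 206. ]
```

Run:
```python
from h import *
for n in('top','side'):
    P=cloud(load(n)).reshape(-1,3);P=P[~np.isnan(P).any(1)];l=np.array([(P[:,:2]-O)@ex*1000,(P[:,:2]-O)@ey*1000,P[:,2]*1000]).T
    for a in range(-170,40,10):
        k=(l[:,1]>=a)&(l[:,1]<a+10)&(abs(l[:,0]+20)<50)&(l[:,2]>150)&(l[:,2]<235)
        q=l[k]
        if len(q)>3:
            sl=np.polyfit(q[:,0],q[:,2],1)[0];print(n,a,len(q),'x',np.percentile(q[:,0],[3,97]).round(1),'z',np.percentile(q[:,2],[5,50,95]).round(1))
```

```text
top -160 30 x [-36.4   6.7] z [176.  186.4 204.5]
top -150 34 x [-34.8   7.9] z [175.7 194.1 204.8]
top -140 31 x [-35.7   7.2] z [177.8 184.4 204.7]
top -130 51 x [-35.4   6.7] z [181.4 194.9 204.2]
top -120 53 x [-28.3   9.7] z [162.  188.2 198.6]
top -110 42 x [-22.1   8.8] z [163.8 188.7 196.7]
top -100 38 x [-25.3  11.7] z [172.5 189.2 197.5]
top -90 7 x [-3.8 16.7] z [164.9 173.2 193.8]
top -80 5 x [13.6 17. ] z [166.2 170.  171.8]
top 10 4 x [-5.7 -3.6] z [191.9 192.7 199.1]
side -160 14 x [-35.    3.4] z [179.3 187.3 203.2]
side -150 22 x [-34.9   5.7] z [174.  200.  206.3]
side -140 17 x [-35.4   3.6] z [182.2 195.3 204.7]
side -130 32 x [-36.9   0.9] z [183.2 193.5 204.8]
side -120 28 x [-31.8  -0.6] z [164.2 192.5 199.6]
side -110 20 x [-21.1  -6.8] z [164.7 192.1 198.5]
side -100 27 x [-25.2   0.3] z [166.2 193.1 199. ]
side -90 24 x [-29.7   8.9] z [165.3 187.1 201.8]
side -80 28 x [-28.7  -0.5] z [164.3 188.8 202.7]
side -70 24 x [-22.9  -5.7] z [164.5 192.6 198.4]
side -60 21 x [-23.1  -3.3] z [159.7 192.9 196.8]
side -50 15 x [-23.5  -8.5] z [179.3 191.7 196. ]
side -40 13 x [-23.5 -13.3] z [182.5 192.  195.9]
side -30 14 x [-48.5 -13.7] z [187.4 208.8 225.3]
side -20 22 x [-52.4 -41.1] z [204.4 222.5 233.4]
side -10 38 x [-56.4 -26.5] z [181.8 225.4 233.9]
side 0 37 x [-58.  -30.7] z [189.9 215.5 234. ]
side 10 26 x [-51.7 -30.8] z [195.6 226.9 234. ]
side 20 18 x [-53.5 -43.7] z [203.2 216.4 228.8]
```

```bash
python3 -m crank '[[[10,0,0],0,255],[[22,0,-5],0,255],[[22,0,-30],0,255],[[22,0,-55],0,255],[[22,0,-82],0,255],[[10,-30,-82],0,255],[[-10,-50,-82],0,255],[[-30,-70,-82],0,255],[[-45,-85,-82],0,255],[[-45,-85,-82],0,255]]' 80
python3 - <<'E'
from h import *
stat();go(st(-106,85.5,262),-25)
for n in('top','side'):
    l=locs(n)
    for a in range(-90,70,10):
        k=(l[:,1]>=a)&(l[:,1]<a+10)&(abs(l[:,0]+70)<60)&(l[:,2]>214)&(l[:,2]<300)
        q=l[k]
        if len(q)>3: print(n,a,len(q),'x',np.percentile(q[:,0],[3,97]).round(1),'z',np.percentile(q[:,2],[5,50,95]).round(1))
topface((-130,0),(-90,45),(215,300))
d=load('side');g=proj(d,st(-60,20,240))[0].astype(int);e=d['frame'][g[1]-60:g[1]+60,g[0]-75:g[0]+75]
cv2.imwrite('pics/pre.png',cv2.resize(e,(750,600),interpolation=cv2.INTER_CUBIC))
E
```

```text
time: 8.3
eef_pos: [0.4717, -0.0302, 0.2753]
tcp_rot: [0.842, 0.54, -0.001, 0.0]
contact_force: [-0.0, -0.2, -2.5]
opening: 0.343
finger_force: 80.0
loc [-94.1  86.1 275.3] F stand [-0.2 -0.1 -2.5] T [-0.01  0.25  0.07] ff 80.0 t 8.3
shift [-11.9   0.5  13.4] yaw 0.4 cur yaw -24.6 j6 0.15
top -80 17 x [-90.5 -47.5] z [256.9 262.6 281.9]
top -70 39 x [-91.1 -47.4] z [256.4 265.4 281.8]
top -60 36 x [-89.9 -47. ] z [256.8 276.4 282.4]
top -50 40 x [-91.6 -46.9] z [257.9 274.4 282.1]
top -40 66 x [-89.2 -47.4] z [252.8 270.  280.8]
top -30 53 x [-77.8 -45.8] z [241.5 266.5 274.7]
top -20 48 x [-78.1 -45.8] z [243.3 267.4 275.2]
top -10 71 x [-84.1 -41.2] z [245.8 263.6 277.3]
top 0 71 x [-84.8 -39.5] z [245.1 263.3 278.2]
top 10 30 x [-79.9 -41.9] z [244.  259.6 277.4]
top 20 15 x [-53.  -45.5] z [241.2 245.6 250.8]
top 30 11 x [-53.8 -45.7] z [239.3 245.1 248.2]
side -80 9 x [-87.1 -50.4] z [254.5 266.1 284.4]
side -70 25 x [-88.8 -48. ] z [253.8 270.6 282.7]
side -60 19 x [-90.3 -49.4] z [259.  278.1 284.6]
side -50 25 x [-89.4 -49.1] z [257.2 272.6 284.3]
side -40 42 x [-86.5 -49.7] z [260.6 272.6 281.4]
side -30 24 x [-77.8 -56.7] z [241.4 271.  276.7]
side -20 28 x [-77.7 -59.6] z [242.3 270.1 275.7]
side -10 30 x [-84.8 -50.8] z [238.9 267.8 279.7]
side 0 33 x [-85.8 -48.1] z [235.3 265.2 278.5]
side 10 29 x [-80.5 -47.9] z [245.2 271.8 277.9]
side 20 24 x [-76.4 -58.6] z [237.1 271.7 275.4]
side 30 25 x [-76.4 -58. ] z [242.  271.6 277.4]
side 40 18 x [-76.7 -63.7] z [265.6 272.3 277.8]
side 50 17 x [-77.6 -66.1] z [259.9 271.4 277.6]
side 60 19 x [-104.5  -68.1] z [271.8 290.  297.4]
top 154 / 502 slope deg x,y [  3.8 -11.2] c 269.4 centre [-63.  -27.8 271.5] min [-85.1 -75.4 261.3] max [-44.7  13.4 283.1]
side 185 / 317 slope deg x,y [24.9  0.1] c 305.1 centre [-68.7 -14.4 273.5] min [-90.2 -73.2 262.7] max [-47.   44.7 285.1]
```

View pics/pre.png

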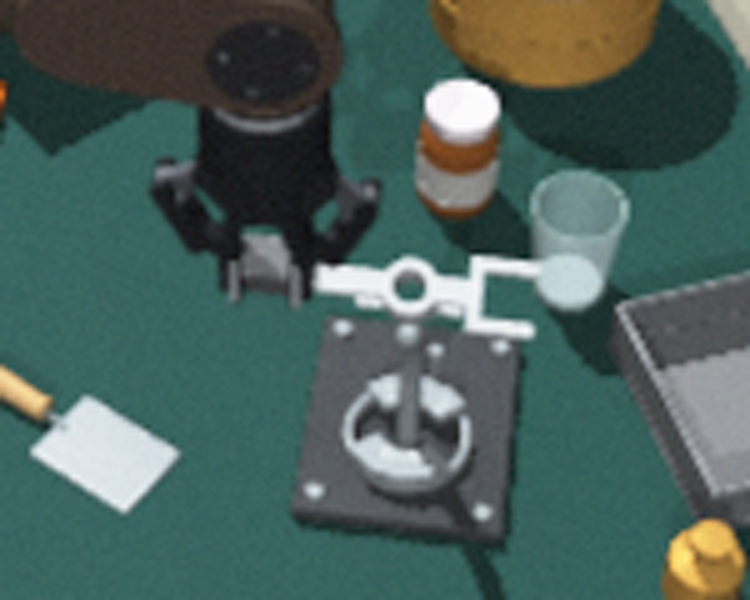

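The hub hangs just above the tip, with the bore at (410,287) and the rod tip at (408,335). The tilt measures about 31°. Next I'll compute the path down the rod.

```bash
cat >> h.py <<'E'
def tcp(c,th,p=72.4,q=-8.6):
    a=np.array([-np.sin(th),np.cos(th)]);n=np.array([np.cos(th),np.sin(th)])
    return np.array(c)+(p-20)*a+q*n-[0,20]
def path():
    out=[];tip=np.array([-52,202.]);T=np.radians(38);u=np.array([-np.sin(T),np.cos(T)])
    for d in np.arange(33,-30.1,-4.5):
        t=np.radians(np.interp(d,[0,20],[37,31]))  # tilt taken up
        foot=tip+(d-20)*u; a=np.array([-np.sin(t),np.cos(t)])
        out.append((f'd{d:.0f}',*tcp(foot+20*a,t)))
    for g in np.arange(36,-.1,-2): 
        t=np.radians(g);out.append((f'th{g:.0f}',*tcp([-160+160*np.cos(t),80+160*np.sin(t)],t)))
    for z in np.arange(75,53,-5):out.append((f'z{z:.0f}',*tcp([0,z],0)))
    return out
E
python3 - <<'E'
from h import *
for n,x,z in path():print(n,'loc',round(x,1),round(z,1),' rel',round(x+94.1,1),round(275.3-z,1))
E
```

```text
d33 loc -104.7 249.9  rel -10.6 25.4
d28 loc -101.9 246.3  rel -7.8 29.0
d24 loc -99.1 242.8  rel -5.0 32.5
d20 loc -96.5 239.1  rel -2.4 36.2
d15 loc -95.1 234.5  rel -1.0 40.8
d10 loc -93.6 229.9  rel 0.5 45.4
d6 loc -92.1 225.2  rel 2.0 50.1
d2 loc -90.6 220.5  rel 3.5 54.8
d-3 loc -88.3 216.5  rel 5.8 58.8
d-8 loc -85.5 213.0  rel 8.6 62.3
d-12 loc -82.7 209.4  rel 11.4 65.9
d-16 loc -80.0 205.9  rel 14.1 69.4
d-21 loc -77.2 202.3  rel 16.9 73.0
d-26 loc -74.4 198.8  rel 19.7 76.5
d-30 loc -71.7 195.2  rel 22.4 80.1
th36 loc -68.3 191.4  rel 25.8 83.9
th34 loc -63.8 188.1  rel 30.3 87.2
th32 loc -59.4 184.7  rel 34.7 90.6
th30 loc -55.1 181.1  rel 39.0 94.2
th28 loc -50.9 177.3  rel 43.2 98.0
th26 loc -46.9 173.5  rel 47.2 101.8
th24 loc -43.0 169.4  rel 51.1 105.9
th22 loc -39.3 165.3  rel 54.8 110.0
th20 loc -35.7 161.0  rel 58.4 114.3
th18 loc -32.2 156.6  rel 61.9 118.7
th16 loc -28.9 152.1  rel 65.2 123.2
th14 loc -25.8 147.5  rel 68.3 127.8
th12 loc -22.8 142.7  rel 71.3 132.6
th10 loc -20.0 137.9  rel 74.1 137.4
th8 loc -17.4 133.0  rel 76.7 142.3
th6 loc -14.9 127.9  rel 79.2 147.4
th4 loc -12.6 122.8  rel 81.5 152.5
th2 loc -10.5 117.7  rel 83.6 157.6
th0 loc -8.6 112.4  rel 85.5 162.9
z75 loc -8.6 107.4  rel 85.5 167.9
z70 loc -8.6 102.4  rel 85.5 172.9
z65 loc -8.6 97.4  rel 85.5 177.9
z60 loc -8.6 92.4  rel 85.5 182.9
z55 loc -8.6 87.4  rel 85.5 187.9
```

```bash
python3 -m crank '[[[-11,0,0],0,255],[[-11,0,12],0,255],[[-11,0,25],0,255],[[-8,0,29],0,255],[[-5,0,32.5],0,255],[[-2.5,0,36],0,255],[[-2.5,0,36],0,255]]' 80
python3 - <<'E'
from h import *
stat()
E
```

```text
time: 9.2
eef_pos: [0.4724, -0.0314, 0.2387]
tcp_rot: [0.841, 0.541, -0.0, -0.0]
contact_force: [-0.4, -1.0, -3.0]
opening: 0.338
finger_force: 80.0
loc [-94.9  85.  238.7] F stand [-1.1 -0.  -3. ] T [0.01 0.21 0.02] ff 80.0 t 9.2
```

```bash
python3 -m crank '[[[1,0,4],0,255],[[2,0,7],0,255],[[3,0,10],0,255],[[3,0,10],0,255]]' 80
python3 - <<'E'
from h import *
stat();d=cam('side');g=proj(d,st(-60,20,220))[0].astype(int);e=d['frame'][g[1]-36:g[1]+36,g[0]-45:g[0]+45]
d=cam('top');g=proj(d,st(-60,20,220))[0].astype(int);e2=d['frame'][g[1]-36:g[1]+36,g[0]-45:g[0]+45]
cv2.imwrite('pics/thr.png',np.hstack([cv2.resize(k,(400,320),interpolation=cv2.INTER_CUBIC) for k in(e,e2)]))
E
```

```text
time: 9.6
eef_pos: [0.4751, -0.0286, 0.2302]
tcp_rot: [0.841, 0.541, 0.002, 0.001]
contact_force: [4.1, 2.6, -1.6]
opening: 0.335
finger_force: 80.3
loc [-91.2  83.6 230.2] F stand [ 4.1 -2.6 -1.6] T [ 0.61 -0.71  0.25] ff 80.3 t 9.6
```

View pics/thr.png

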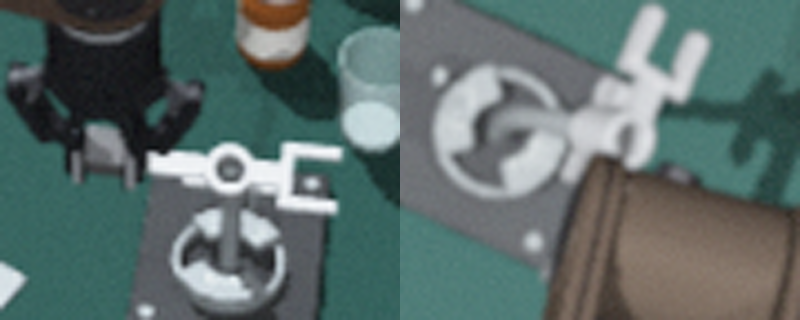

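Both views show the tip inside the bore: the hub ring surrounds the rod end at (232,168) in the side half and (620,130) in the top half. The forces are small, so I'll continue down.

```bash
python3 -m crank '[[[2,1,4],0,255],[[3.5,1.5,9],0,255],[[5,1.5,13],0,255],[[7,1.5,16],0,255],[[9,1.5,19],0,255],[[9,1.5,19],0,255]]' 80
python3 - <<'E'
from h import *
stat()
E
```

```text
time: 10.3
eef_pos: [0.481, -0.0199, 0.2133]
tcp_rot: [0.841, 0.541, 0.004, 0.0]
contact_force: [0.2, 6.7, 8.6]
opening: 0.339
finger_force: 81.5
loc [-80.8  82.1 213.3] F stand [6.2 2.7 8.6] T [ 1.77 -0.91  0.71] ff 81.5 t 10.3
```

```bash
python3 -m crank '[[[3,-0.5,3.5],0,255],[[6,-0.5,7],0,255],[[8.5,-0.5,10.5],0,255],[[11.5,-0.5,14],0,255],[[11.5,-0.5,14],0,255]]' 80
python3 - <<'E'
from h import *
stat()
for n in('top','side'):
    l=locs(n)
    for a in (-70,-60,-50,-20,-10,0,10,30,50,65):
        k=(l[:,1]>=a)&(l[:,1]<a+10)&(abs(l[:,0]+50)<45)&(l[:,2]>165)&(l[:,2]<250)
        q=l[k]
        if len(q)>3: print(n,a,len(q),'x',np.percentile(q[:,0],[3,97]).round(1),'z',np.percentile(q[:,2],[5,50,95]).round(1))
E
```

```text
time: 10.8
eef_pos: [0.4853, -0.0097, 0.1981]
tcp_rot: [0.841, 0.541, 0.004, 0.001]
contact_force: [3.1, 6.7, 3.1]
opening: 0.343
finger_force: 80.9
loc [-69.7  82.4 198.1] F stand [7.4 0.  3.1] T [ 1.36 -1.15  0.58] ff 80.9 t 10.8
top -70 37 x [-64.2 -20.6] z [182.1 198.6 209.3]
top -60 31 x [-63.1 -21.1] z [181.9 195.4 207.6]
top -50 45 x [-64.5 -22.1] z [182.7 197.6 208.3]
top -20 45 x [-54.1 -17.8] z [168.1 194.  200.6]
top -10 55 x [-56.4 -13.5] z [174.2 198.  208.9]
top 0 69 x [-57.9 -14.2] z [174.1 195.5 210.2]
top 10 33 x [-51.8 -18. ] z [168.7 190.1 199.7]
side -70 18 x [-62.9 -23.5] z [183.1 197.5 208.6]
side -60 18 x [-62.9 -24. ] z [178.5 195.1 210.6]
side -50 28 x [-62.1 -25.9] z [186.1 197.2 209.2]
side -20 21 x [-52.5 -37.2] z [177.7 197.5 202.9]
side -10 32 x [-59.1 -26.1] z [174.4 198.7 210.3]
side 0 32 x [-60.  -29.7] z [183.4 202.6 210.4]
side 10 24 x [-55.6 -34.6] z [173.3 195.4 199.7]
side 30 16 x [-51.6 -36.6] z [183.6 198.  202.8]
side 50 29 x [-80.5 -39.9] z [190.3 219.4 248.5]
side 65 24 x [-82.6 -66.4] z [205.8 229.5 244.7]
```

```bash
python3 -m crank '[[[4.5,0,4.5],0,255],[[8.5,0,8.5],0,255],[[13,0,11.5],0,255],[[17,0,15],0,255],[[21.5,0,19],0,255],[[25.5,0,23],0,255],[[25.5,0,23],0,255]]' 80
python3 - <<'E'
from h import *
stat()
for n in('top','side'):
    l=locs(n)
    for a in (-70,-60,-50,-10,0,10):
        k=(l[:,1]>=a)&(l[:,1]<a+10)&(abs(l[:,0]+25)<45)&(l[:,2]>135)&(l[:,2]<188)
        q=l[k]
        if len(q)>3: print(n,a,len(q),'x',np.percentile(q[:,0],[3,97]).round(1),'z',np.percentile(q[:,2],[5,50,95]).round(1))
E
```

```text
time: 11.6
eef_pos: [0.4928, 0.0117, 0.1714]
tcp_rot: [0.841, 0.54, -0.002, -0.0]
contact_force: [3.4, -4.0, -7.3]
opening: 0.339
finger_force: 79.7
loc [-47.2  84.7 171.4] F stand [-2.1 -4.8 -7.3] T [-0.8   0.16 -0.4 ] ff 79.7 t 11.6
top -70 32 x [-44.9  -1.5] z [151.9 170.9 179.9]
top -60 32 x [-44.7  -1.2] z [152.3 165.5 177.2]
top -50 34 x [-44.3  -1.9] z [154.5 167.9 177.7]
top -10 44 x [-31.9   5.9] z [144.3 168.1 183.8]
top 0 66 x [-37.5   6.5] z [146.5 166.8 183.6]
top 10 47 x [-34.2   3.7] z [143.3 163.7 173.2]
side -70 17 x [-42.9  -5.1] z [152.2 161.5 179.5]
side -60 16 x [-42.7  -5. ] z [156.3 175.5 180.1]
side -50 22 x [-41.9  -6.2] z [153.5 167.3 180.7]
side -10 25 x [-39.7  -8.8] z [148.8 163.4 174.7]
side 0 19 x [-40.4  -9.9] z [145.9 162.9 176.8]
side 10 24 x [-34.4 -13.6] z [143.2 165.7 177.5]
```

```bash
python3 -m crank '[[[4,0,4],0,255],[[8,0,8],0,255],[[11.5,0,12.5],0,255],[[15,0,17],0,255],[[18.5,0,21],0,255],[[18.5,0,21],0,255]]' 80
python3 -c "
from h import *
stat()"
```

```text
time: 12.3
eef_pos: [0.4993, 0.0253, 0.1516]
tcp_rot: [0.842, 0.539, -0.005, 0.002]
contact_force: [-3.0, -14.7, -5.2]
opening: 0.339
finger_force: 91.6
loc [-32.2  84.5 151.6] F stand [-14.6  -3.5  -5.2] T [-3.05  1.17 -1.31] ff 91.6 t 12.3
```

```bash
python3 -m crank '[[[2,0,4.5],0,255],[[4,0,9],0,255],[[6.5,0,14],0,255],[[9,0,19],0,255],[[9,0,19],0,255]]' 80
python3 - <<'E'
from h import *
stat()
for n in('top','side'):
    l=locs(n)
    for a in (-70,-60,-50,-10,0,10,30,45):
        k=(l[:,1]>=a)&(l[:,1]<a+10)&(abs(l[:,0]+5)<45)&(l[:,2]>90)&(l[:,2]<160)
        q=l[k]
        if len(q)>3: print(n,a,len(q),'x',np.percentile(q[:,0],[3,97]).round(1),'z',np.percentile(q[:,2],[5,50,95]).round(1))
E
```

```text
time: 12.8
eef_pos: [0.5036, 0.035, 0.1344]
tcp_rot: [0.842, 0.54, -0.004, 0.001]
contact_force: [-5.0, -7.5, 2.4]
opening: 0.342
finger_force: 102.8
loc [-21.5  84.8 134.4] F stand [-8.9  1.3  2.4] T [-2.12  1.34 -0.75] ff 102.8 t 12.8
top -70 31 x [-35.5   8.4] z [116.4 129.8 138. ]
top -60 26 x [-36.2   9.7] z [118.9 125.4 135.7]
top -50 35 x [-34.6   8.6] z [121.  130.  137.6]
top -10 33 x [-14.1  16.1] z [105.1 131.  156.7]
top 0 48 x [-16.8  16.3] z [102.7 131.1 156.5]
top 10 23 x [-9.6 11.3] z [100.5 125.1 132.4]
side -70 20 x [-35.9   7.5] z [120.3 126.9 138.5]
side -60 18 x [-35.6   8.1] z [116.3 129.  138.9]
side -50 23 x [-33.3   8.2] z [116.5 126.5 136.8]
side -10 33 x [-24.5   6.4] z [ 98.5 125.7 146. ]
side 0 24 x [-25.  -9.] z [ 94.9 120.9 145.2]
side 10 28 x [-20.8   1. ] z [ 97.9 125.4 133.1]
side 30 20 x [-14.8   0.9] z [ 95.  129.3 130.6]
side 45 16 x [-14.8   1.9] z [119.6 128.  135.6]
```

```bash
python3 -m crank '[[[2.5,0,3.5],0,255],[[5,0,7.5],0,255],[[7.5,0,12],0,255],[[9.5,0,16],0,255],[[9.5,0,16],0,255]]' 80
python3 - <<'E'
from h import *
stat()
E
```

```text
time: 13.4
eef_pos: [0.5066, 0.0439, 0.1174]
tcp_rot: [0.842, 0.54, -0.005, -0.0]
contact_force: [-5.8, -8.0, -0.6]
opening: 0.344
finger_force: 108.8
loc [-12.2  85.8 117.4] F stand [-9.7  1.9 -0.6] T [-2.01  1.43 -0.88] ff 108.8 t 13.4
```

```bash
python3 -m crank '[[[1,0,4],0,255],[[2,0,8],0,255],[[3,0,12],0,255],[[3.5,0,16],0,255],[[3.5,0,16],0,255]]' 80
python3 - <<'E'
from h import *
stat()
for n in('top','side'):
    l=locs(n)
    for a in (-70,-60,-50,-10,0,10,30,45):
        k=(l[:,1]>=a)&(l[:,1]<a+10)&(abs(l[:,0]+5)<45)&(l[:,2]>60)&(l[:,2]<130)
        q=l[k]
        if len(q)>3: print(n,a,len(q),'x',np.percentile(q[:,0],[3,97]).round(1),'z',np.percentile(q[:,2],[5,50,95]).round(1))
E
```

```text
time: 13.9
eef_pos: [0.5091, 0.0467, 0.1018]
tcp_rot: [0.842, 0.54, -0.003, 0.001]
contact_force: [-3.1, -10.1, -3.5]
opening: 0.343
finger_force: 103.6
loc [ -8.6  84.7 101.8] F stand [-10.4  -1.5  -3.5] T [-2.23  0.92 -0.85] ff 103.6 t 13.9
top -70 19 x [-29.3  14.9] z [ 89.8  94.  103.2]
top -60 24 x [-29.7  15. ] z [ 89.1  94.3 101.6]
top -50 37 x [-28.1  17.4] z [ 85.5  94.  102.4]
top -10 20 x [ 1.4 17.8] z [ 68.2  97.2 120.3]
top 0 32 x [-18.8  17.5] z [ 66.   95.5 128.5]
top 10 9 x [ 3.5 14.2] z [66.7 89.6 96.9]
side -70 23 x [-29.9  14.5] z [ 85.   93.4 105.4]
side -60 20 x [-29.6  14.5] z [ 88.9  93.9 103.7]
side -50 28 x [-27.7  16.8] z [ 83.5  94.  101.2]
side -10 32 x [-19.5   5.7] z [ 72.9  94.2 117.3]
side 0 33 x [-20.2  -1.7] z [ 64.1  90.5 121.9]
side 10 30 x [-15.9  10.4] z [64.6 92.3 98.3]
side 30 20 x [-8.7  8.2] z [60.6 92.1 98.4]
side 45 17 x [-8.7  8.5] z [ 84.9  95.  100. ]
```

```bash
python3 -m crank '[[[3,0,2],0,255],[[6,0,4],0,255],[[9,0,7],0,255],[[12,0,10],0,255],[[12,0,10],0,255]]' 80
python3 - <<'E'
from h import *
stat()
for n in('top','side'):
    l=locs(n)
    for a in (-70,-60,-50,-10,0,10,30,45):
        k=(l[:,1]>=a)&(l[:,1]<a+10)&(abs(l[:,0]+5)<45)&(l[:,2]>60)&(l[:,2]<110)
        q=l[k]
        if len(q)>3: print(n,a,len(q),'x',np.percentile(q[:,0],[3,97]).round(1),'z',np.percentile(q[:,2],[5,50,95]).round(1))
E
```

```text
time: 14.5
eef_pos: [0.5126, 0.0568, 0.0904]
tcp_rot: [0.842, 0.539, -0.006, 0.0]
contact_force: [-6.5, -12.9, -2.3]
opening: 0.34
finger_force: 129.5
loc [ 2.  85.7 90.4] F stand [-14.4   0.5  -2.3] T [-2.87  1.34 -1.26] ff 129.5 t 14.5
top -70 20 x [-29.7  15.6] z [77.9 81.8 86.2]
top -60 20 x [-28.8  16.4] z [74.7 82.4 85.5]
top -50 25 x [-26.1  17.4] z [78.5 83.4 88.2]
top -10 12 x [ 3.4 15.5] z [ 80.2  83.1 108.5]
top 0 20 x [-14.8  17.9] z [ 63.1  80.5 104.9]
side -70 17 x [-27.4  15.3] z [74.2 79.5 87.1]
side -60 20 x [-30.4  19.4] z [77.3 82.9 86.3]
side -50 23 x [-25.9  19.1] z [73.7 82.7 87.9]
side -10 28 x [-15.   10.9] z [ 64.9  82.4 104.7]
side 0 26 x [-17.8  -2. ] z [ 66.4  83.8 103.9]
side 10 27 x [-12.6  13.8] z [65.3 82.  88.1]
side 30 14 x [-3.7 12. ] z [75.7 82.3 85.6]
side 45 16 x [-3.6 15.5] z [69.6 81.8 85.6]
```

```bash
python3 -m crank '[[[0,0,3],0,255],[[0,0,6],0,255],[[0,0,9],0,255],[[0,0,12],0,255],[[0,0,12],0,255]]' 80
python3 -c "
from h import *
stat()"
```

```text
time: 15.1
eef_pos: [0.514, 0.0563, 0.0799]
tcp_rot: [0.842, 0.539, -0.005, 0.001]
contact_force: [-6.4, -13.3, 1.5]
opening: 0.343
finger_force: 129.8
loc [ 2.2 84.3 79.9] F stand [-14.8   0.2   1.5] T [-3.23  1.27 -1.32] ff 129.8 t 15.1
```

```bash
python3 -m crank '[[[0,0,3],0,255],[[0,0,6],0,255],[[0,0,9],0,255],[[0,0,9],0,255]]' 80
python3 - <<'E'
from h import *
stat()
for n in('top','side'):
    l=locs(n)
    for a in (-70,-60,-50,-10,0,10,30,45):
        k=(l[:,1]>=a)&(l[:,1]<a+10)&(abs(l[:,0]+5)<45)&(l[:,2]>50)&(l[:,2]<95)
        q=l[k]
        if len(q)>3: print(n,a,len(q),'x',np.percentile(q[:,0],[3,97]).round(1),'z',np.percentile(q[:,2],[5,50,95]).round(1))
E
```

```text
time: 15.5
eef_pos: [0.5141, 0.0563, 0.071]
tcp_rot: [0.842, 0.539, -0.004, 0.001]
contact_force: [-7.4, -15.1, 2.1]
opening: 0.34
finger_force: 130.1
loc [ 2.2 84.3 71. ] F stand [-16.8   0.3   2.1] T [-3.3   1.28 -1.29] ff 130.1 t 15.5
top -70 17 x [-29.2  16.1] z [58.7 64.6 70.7]
top -60 21 x [-28.2  17. ] z [61.1 63.7 68.8]
top -50 30 x [-25.3  17.5] z [59.7 64.8 67.6]
top -10 13 x [-15.4  16.6] z [58.9 64.8 68.4]
top 0 14 x [-15.   16.8] z [57.3 61.6 85.3]
side -70 20 x [-28.8  15.9] z [57.5 64.6 67.3]
side -60 23 x [-28.8  20.2] z [53.7 63.2 69.6]
side -50 22 x [-27.5  15.9] z [55.8 64.5 68.9]
side -10 26 x [-17.2   9.7] z [55.3 65.  89.6]
side 0 27 x [-18.   -0.7] z [54.  68.3 87.5]
side 10 19 x [-11.1   8.9] z [53.6 64.3 69.2]
side 30 14 x [-4.6 11.3] z [58.9 64.7 68.1]
side 45 14 x [-3.4 14.5] z [53.9 62.  65.4]
```

The hub's top is at about 64.5 mm with little vertical force, so both lugs are through the slots. I'll lower it onto the plate.

```bash
python3 -m crank '[[[0,0,3],0,255],[[0,0,6],0,255],[[0,0,9],0,255],[[0,0,11],0,255],[[0,0,13],0,255],[[0,0,13],0,255]]' 80
python3 - <<'E'
from h import *
stat()
for n in('top','side'):
    l=locs(n)
    for a in (-70,-60,-50,-10,0,10,30,45):
        k=(l[:,1]>=a)&(l[:,1]<a+10)&(abs(l[:,0]+5)<45)&(l[:,2]>42)&(l[:,2]<75)
        q=l[k]
        if len(q)>3: print(n,a,len(q),'x',np.percentile(q[:,0],[3,97]).round(1),'z',np.percentile(q[:,2],[5,50,95]).round(1))
E
```

```text
time: 16.2
eef_pos: [0.5143, 0.0571, 0.0617]
tcp_rot: [0.842, 0.539, -0.005, 0.0]
contact_force: [-19.4, -11.1, 25.6]
opening: 0.345
finger_force: 134.3
loc [ 3.  84.4 61.7] F stand [-18.2  12.9  25.6] T [-3.3   2.78 -1.64] ff 134.3 t 16.2
top -70 18 x [-28.4  16.7] z [49.  54.6 59.2]
top -60 19 x [-27.9  17.7] z [49.6 54.1 59.1]
top -50 32 x [-26.8  17.5] z [50.3 54.5 59.5]
top -10 14 x [-16.4  16.6] z [48.3 53.3 59.1]
top 0 9 x [-15.2  16.9] z [50.6 52.9 64.2]
side -70 24 x [-27.7  16.3] z [47.  55.6 60.1]
side -60 20 x [-27.4  17.6] z [48.1 54.  60. ]
side -50 25 x [-26.9  18.8] z [47.3 54.3 58.2]
side -10 25 x [-25.8  11.7] z [44.6 57.7 73.4]
side 0 21 x [-17.5  -0.9] z [48.4 56.6 71.5]
side 10 20 x [-13.7   8.8] z [45.6 54.6 59.9]
side 30 12 x [-4.1 11.6] z [48.9 56.8 60.1]
side 45 13 x [-3.9 12.5] z [47.4 55.4 59.2]
```

```bash
python3 -m crank '[[[-2,0,-1],0,255],[[-5,0,-3],0,255],[[-5,0,-3],0,255],[[-5,0,-3],0,140],[[-5,0,-3],0,120],[[-5,0,-3],0,120],[[-5,0,-3],0,120],[[-5,0,-3],0,120]]' 60
python3 - <<'E'
from h import *
stat();print(get_state()['opening'])
for n in('top','side'):
    l=locs(n)
    for a in (-70,-60,-50,-10,0,10,30,45):
        k=(l[:,1]>=a)&(l[:,1]<a+10)&(abs(l[:,0]+5)<45)&(l[:,2]>42)&(l[:,2]<75)
        q=l[k]
        if len(q)>3: print(n,a,len(q),'x',np.percentile(q[:,0],[3,97]).round(1),'z',np.percentile(q[:,2],[5,50,95]).round(1))
d=load('side');g=proj(d,st(0,20,50))[0].astype(int);e=d['frame'][g[1]-48:g[1]+48,g[0]-60:g[0]+60]
cv2.imwrite('pics/seat.png',cv2.resize(e,(750,600),interpolation=cv2.INTER_CUBIC))
E
```

```text
time: 17.1
eef_pos: [0.5136, 0.0557, 0.0603]
tcp_rot: [0.841, 0.541, 0.0, -0.0]
contact_force: [0.8, -0.5, -0.8]
opening: 0.528
finger_force: 0.0
loc [ 1.5 84.4 60.3] F stand [-0.1 -0.9 -0.8] T [-0.    0.    0.01] ff 0.0 t 17.1
0.5282566399321
top -70 16 x [-28.3  16.1] z [50.1 54.3 58.2]
top -60 19 x [-27.9  17.7] z [49.7 53.8 58.4]
top -50 28 x [-25.7  17.5] z [50.3 53.9 57.4]
top -10 11 x [-14.2  18. ] z [47.9 53.7 58.4]
top 0 8 x [-11.1  18.4] z [53.6 56.2 59.5]
side -70 19 x [-30.6  15.5] z [48.  53.8 57.6]
side -60 22 x [-27.6  21.3] z [46.2 51.5 58.3]
side -50 25 x [-27.7  21. ] z [48.  53.5 59.9]
side -10 24 x [-14.2  13.5] z [46.8 54.6 73.8]
side 0 20 x [-16.3  -2.1] z [47.5 55.8 72.1]
side 10 20 x [-27.8  23.3] z [42.9 53.1 58.1]
side 30 14 x [-1.7 13.7] z [46.7 55.3 59.2]
side 45 11 x [-1.2 19. ] z [47.6 53.3 60.3]
```

View pics/seat.png

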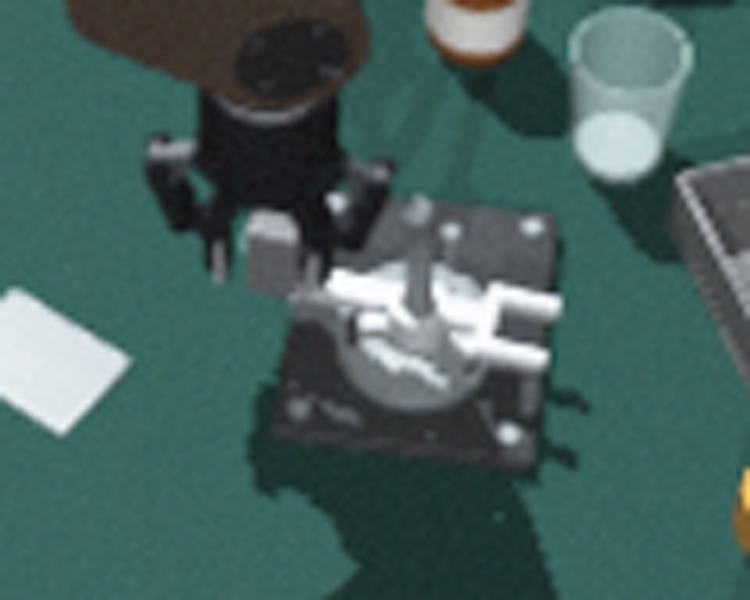

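The side picture shows the released hub seated in the socket. The arm is at (365,290) and the block at (272,255) stands between the open fingers. I'll re-centre on the block and grip it lightly for the turn.

```bash
python3 -m crank '[[[4,0,0],3,110],[[8.5,0,0],7,110],[[8.5,0,0],7,110],[[8.5,0,0],7,255],[[8.5,0,0],7,255],[[8.5,0,0],7,255],[[8.5,0,0],7,255],[[8.5,0,0],7,255]]' 40
python3 -c "
from h import *
stat();go(st(10,84.4,60),-32)"
```

```text
time: 18.0
eef_pos: [0.5172, 0.063, 0.0606]
tcp_rot: [0.873, 0.488, 0.0, 0.0]
contact_force: [-0.6, -1.4, 1.9]
opening: 0.344
finger_force: 39.7
loc [ 9.6 84.2 60.6] F stand [-1.5 -0.   1.9] T [-0.19  0.05 -0.14] ff 39.7 t 18.0
shift [ 0.4 -0.2  0.6] yaw 0.4 cur yaw -31.6 j6 0.48
```

Gripped with almost no side load. Now the clockwise turn.

```bash
python3 -m crank '[[[7.4,0.3,0],5,255],[[14.8,1.3,0],10,255],[[22,2.9,0],15,255],[[29.1,5.1,0],20,255],[[35.9,8,0],25,255],[[42.5,11.4,0],30,255],[[48.8,15.4,0],35,255],[[54.6,19.9,0],40,255],[[54.6,19.9,0],40,255]]' 40
python3 -c "
from h import *
stat();l=loc3(get_state()['eef_pos']);print(np.degrees(np.arctan2(l[1],l[0])),np.hypot(*l[:2]));go(l,0)"
```

```text
time: 18.9
eef_pos: [0.5622, 0.0998, 0.0606]
tcp_rot: [0.987, 0.16, -0.001, -0.0]
contact_force: [-4.0, 0.8, 5.0]
opening: 0.348
finger_force: 41.1
loc [61.9 59.  60.6] F stand [-1.  4.  5.] T [-0.08  0.62 -0.21] ff 41.1 t 18.9
43.61048196406269 85.54414040338179
shift [ 76691.7 -36623.9 -60672.1] yaw -71.6 cur yaw -71.6 j6 1.25
```

```bash
python3 -m crank '[[[7.4,0.3,0],5,255],[[14.8,1.3,0],10,255],[[22,2.9,0],15,255],[[29.1,5.1,0],20,255],[[35.9,8,0],25,255],[[42.5,11.4,0],30,255],[[48.8,15.4,0],35,255],[[51.7,17.6,0],37.5,255],[[51.7,17.6,0],37.5,255]]' 40
python3 -c "
from h import *
stat();l=loc3(get_state()['eef_pos']);print(np.degrees(np.arctan2(l[1],l[0])),np.hypot(*l[:2]))"
```

```text
time: 19.8
eef_pos: [0.6166, 0.0999, 0.0607]
tcp_rot: [0.986, -0.166, -0.001, -0.001]
contact_force: [-2.3, 2.1, 6.0]
opening: 0.347
finger_force: 41.1
loc [85.   9.8 60.7] F stand [0.9 2.9 6. ] T [ 0.3   0.69 -0.18] ff 41.1 t 19.8
6.569499406203312 85.5691976452626
```

```bash
python3 -m crank '[[[3,0,0],2,255],[[6,0.2,0],4,255],[[9,0.5,0],6,255],[[11,0.7,0],7.5,255],[[11,0.7,0],7.5,255]]' 40
python3 - <<'E'
from h import *
stat();l=loc3(get_state()['eef_pos']);print(np.degrees(np.arctan2(l[1],l[0])),np.hypot(*l[:2]))
for n in('top','side'):
    l=locs(n)
    for a in (-75,-65,-55,-10,0,25,35,45,55):
        k=(l[:,0]>=a)&(l[:,0]<a+10)&(abs(l[:,1])<45)&(l[:,2]>42)&(l[:,2]<65)
        q=l[k]
        if len(q)>3: print(n,a,len(q),'y',np.percentile(q[:,1],[3,97]).round(1),'z',np.percentile(q[:,2],[5,50,95]).round(1))
E
```

```text
time: 20.3
eef_pos: [0.6248, 0.0972, 0.0606]
tcp_rot: [0.973, -0.23, -0.004, -0.001]
contact_force: [-8.2, 6.7, 7.9]
opening: 0.343
finger_force: 41.8
loc [86.   1.2 60.6] F stand [ 2.6 10.2  7.9] T [ 0.83  1.47 -0.21] ff 41.8 t 20.3
0.787625552284576 86.04026984785494
top -75 17 y [-17.7  27.5] z [49.2 54.6 58.3]
top -65 15 y [-14.   27.2] z [51.4 53.3 57.9]
top -55 12 y [-11.9  26.2] z [48.7 55.7 58.1]
side -75 18 y [-16.9  28. ] z [43.6 57.2 60.3]
side -65 8 y [-16.  26.] z [53.4 56.1 60.5]
side -55 12 y [-15.1  27.2] z [51.6 54.8 59.6]
side -10 25 y [-13.8  18.5] z [48.7 54.4 62.2]
side 0 13 y [-12.7  18.3] z [48.6 55.6 61.7]
side 45 11 y [-15.5  -4.3] z [43.3 49.1 60.2]
side 55 7 y [-13.9  -3.2] z [47.9 54.3 56.7]
```

```bash
python3 -m crank '[[[-1,0,0],0,255],[[-1,0,0],0,130],[[-1,0,0],0,90],[[-1,0,0],0,90],[[-1,0,0],0,90],[[-1,0,-15],0,90],[[-1,0,-40],0,90],[[-1,0,-75],0,90],[[-1,0,-110],0,90],[[-1,0,-110],0,90]]' 40
python3 - <<'E'
from h import *
stat()
for n in('top','side'):
    l=locs(n)
    k=(l[:,0]>60)&(l[:,0]<110)&(abs(l[:,1])<40)&(l[:,2]>90)&(l[:,2]<108);q=l[k]
    if len(q)>3:print(n,'block',len(q),q.mean(0).round(1),np.percentile(q,[3,97],axis=0).round(1))
    for a in (-75,-65,-55,-10,0,30,40):
        k=(l[:,0]>=a)&(l[:,0]<a+10)&(abs(l[:,1])<45)&(l[:,2]>42)&(l[:,2]<65);q=l[k]
        if len(q)>3: print(n,a,len(q),'y',np.percentile(q[:,1],[3,97]).round(1),'z',np.percentile(q[:,2],[5,50,95]).round(1))
d=load('side');g=proj(d,st(20,0,60))[0].astype(int);e=d['frame'][g[1]-48:g[1]+48,g[0]-60:g[0]+60]
cv2.imwrite('pics/end.png',cv2.resize(e,(750,600),interpolation=cv2.INTER_CUBIC))
E
```

```text
time: 21.4
eef_pos: [0.6306, 0.095, 0.1789]
tcp_rot: [0.973, -0.23, 0.007, -0.002]
contact_force: [0.1, 0.8, 1.0]
opening: 0.646
finger_force: 0.0
loc [ 86.5  -5.  178.9] F stand [0.8 0.3 1. ] T [ 0.06 -0.02  0.06] ff 0.0 t 21.4
top -75 18 y [-15.9  27.2] z [43.8 52.5 56.6]
top -65 18 y [-13.8  27.3] z [44.7 54.3 57. ]
top -55 14 y [-11.8  27.3] z [44.9 53.5 58.6]
side block 55 [82.8  0.2 99.2] [[ 67.6 -12.   93. ]
 [ 99.7  12.4 104. ]]
side -75 18 y [-16.8  28.1] z [46.4 54.9 58.4]
side -65 13 y [-16.   27.8] z [52.8 56.2 60.1]
side -55 9 y [-14.7  26.8] z [47.8 56.1 60.5]
side -10 27 y [-13.7  18.3] z [45.2 55.4 62.7]
side 0 8 y [-12.1  19.7] z [45.1 54.3 56.1]
side 40 7 y [-12.3  -4.9] z [43.8 51.1 59.7]
```

View pics/end.png

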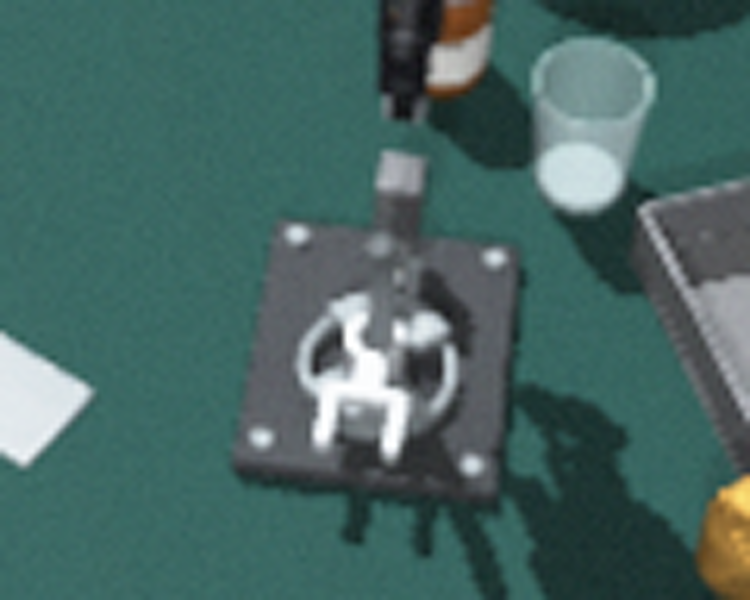

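The picture shows the released holder seated in the socket. The block at (400,180) points along the stand's +x and measures (83, 0, 99) mm, about 2 mm from its mark, and the gripper is clear above it.

```bash
python3 -c "
from h import *
print(ctrl.sign_off())"
```

```text
the job is handed in; nothing more can be done
None
```

The job is handed in, with no verdict returned: the holder was threaded over the tip with its block on the robot's side, lowered round the bend, dropped through the slots onto the plate, turned to the stop pin and released, its block measuring about 2 mm from the lock mark.

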